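Clamp an oak block with a ratchet lever

ROBOT

A 6-joint arm with a two-finger parallel gripper is mounted at the origin on a cart in front of the work surface, level with it; the furniture and walls round the work are solid. World frame = base frame: x ahead of the robot, y to its left, z up, the work surface at z = 0. Lengths are in m, angles in rad, forces in N, time in s.
With the tool pointing down it reaches from about 0.275 to 1 m from the base axis. Payload 8.4 kg.
Tool frame: the origin (TCP) lies on the centre line of the jaws, within the pads' length; the fingertips stand 17 mm ahead of it and the grasp point (between the pads) lies 2 mm behind it (bot.tcp_to_tips is the z of the fingertips in the tool frame, in m); z points along the fingers, y is the line along which they close (so a half turn about z gives the same grasp; the last joint's range is limited). The gripper opens to 85 mm and grips with 20 to 120 N. Pads are 22 mm wide; open, the fingers measure 114 mm over their backs; the gripper's body (76 mm by 85 mm) begins 54 mm behind the grasp point. The pads swing forward as they close: fully open they stand 13 mm farther back than shut.
Start: joints at [1.294, 0.353, 1.633, -0, 1.155, -0.002], TCP at [0.17, 0.602, 0.248] pointing down, gripper open.
Joint ranges: [-2.63, 2.63], [-0.92, 2.1], [0.06, 2.66], [-1.3, 4.44], [0, 2.69], [-3.02, 3.02]. Speed limits (rad/s): [2.22, 2.22, 2.79, 3.14, 3.14, 3.14].

INTERFACE

Orientations are given as a unit quaternion [x, y, z, w].
In Python, from workcell import bot, hand, kinematics, get_obs, vision, hand_in gives the robot as it stands. The module is installed in compiled form; this text tells all that it offers. Calls block until the motion is done:
- bot.reach(position, orientation): joint-space move of the TCP to a pose.
- bot.servo_line(position, ori=None, velocity=0.15): straight line of the TCP; ori=None keeps the orientation; velocity is the mean speed in m/s.
- bot.goto_joints(angles): joint-space move.
- hand.move_gripper(opening, strength=None): finger opening in m; strength is the grip in N (None keeps the last); returns when the fingers have stopped.
- bot.dwell(seconds).
- kinematics.solve_ik(position, orientation): joint angles nearest the present ones, or None.
- get_obs(): the state.
- vision.read_camera(name): name is "side" or "top"; returns a dict with "frame" (384x512x3 uint8, red, green, blue), "intrinsics" (3x3 intrinsics, pixels), "dist" ([k1, k2, p1, p2, k3] as OpenCV has them; the pictures are not rectified), "view" (4x4, takes a point from world to camera coordinates). Camera axes: x right, y down, z forward; pixel columns grow to the right and rows downward; lengths in m; the calibration is good to about 2 mm. A picture is of the moment at which its call begins. There is no depth.
A pose or a line that the arm cannot do raises bot.IKError and nothing moves.
- hand_in(): hands the job in; it is judged then, once.
The state is a dict: "time_s": time; "joint_pos": joint angles; "joint_vel": joint speeds; "joint_efforts": joint torques, N m; "position": TCP position; "orientation": TCP orientation; "wrist_force": force on the tool from outside, world axes, zero at the start; "ft_torque": the same for the moment, N m; "gripper_width": finger opening in m; "grip_force": force on a finger pad.
Only numpy, scipy, OpenCV 4.12 (cv2) and the standard library are available. Lean on these libraries where they do the work, as an engineer would, in place of code of your own. Each camera call takes 0.05 s, during which the arm holds its last target. There are 200 camera calls.

TASK

Lay the oak block flat on the steel bed of the green ratchet clamp, lengthwise between the fence and the red pad, and let go of it. Then work the black-knobbed ratchet lever back and forth (it drives the jaw on strokes away from the fence and slips freely on the way back) until the block is held against the fence and the jaw's red spring pad is pushed at least half-way into the jaw; move the jaw with the lever only, then let go of the lever.

Things in the scene. Friction and masses are not known exactly. Their poses are not given: they have to be found in the camera images.
- oak_mid (a point): centre of the loose oak block, a plain pale wooden bar 44 x 90 x 27 mm, lying flat; its x axis is the 44 mm width, its y axis the 90 mm length, its z axis the 27 mm height. About 75 g.
- clamp: the green ratchet clamp, fixed to the bench. Origin on the bench top under its middle; x runs along the bed from the fence to the ratchet, y across, z up. Base plate 70 mm wide, x -115 to +125 mm, top at z = 12 mm. Steel bed 36 mm wide (narrower than the block) along y = 0, top at z = 24 mm.
- fence (a point): foot of the fence's face on the bed's middle line, at clamp x = -95 mm, z = 24 mm. The fence is a green wall 66 mm wide, top at z = 54 mm. The dark sliding jaw (56 mm wide, top at z = 55 mm) faces it; at the start its red pad (44 mm wide) stands 120 mm from the fence, so the 90 mm block leaves 30 mm to spare.
- axle (a point): middle of the ratchet axle, at clamp x = 98 mm, y = 0, z = 62 mm; it runs along the clamp's y between two green cheeks that reach z = 82 mm and y = +-28 mm.
- knob (a point): centre of the black roller knob at the end of the ratchet lever, 130 mm from the axle: a lying cylinder 30 mm in diameter and 40 mm long along the clamp's y, with flat ends (grip it on these ends from above and it can turn between the fingers as the lever swings). Below it is a round 12 mm steel bar. The lever swings in the plane y = 0 of the clamp.
- lever (a joint): angle of the ratchet lever, 0 to 1.05 rad; 0 leans 0.525 rad from upright towards the fence, 1.05 leans as far away from it. Increasing is the driving stroke (about 8 to 10 N at the knob), decreasing slips freely (1 to 2 N). It stays where it is left. The ratchet has 24 teeth (0.262 rad each); up to one tooth of each stroke is lost.
- jaw (a joint): travel of the sliding jaw towards the fence, 0 (open) to 0.050 m; 18 mm per rad of ratchet turn, about 14 mm per full stroke. Friction in the drive holds it wherever it is; it does not move back by itself.
- pad (a joint): how far the red spring pad is pushed into the jaw, 0 (out, 16 mm proud of the jaw) to 0.016 m; spring, about 1 N at 0 and 14 N when fully in. With the block held, it grows as the jaw closes further.

How it is judged:
By the outcome, as a careful person would: the job done as asked, in the order asked, and still so for the second after the job is handed in, with the robot touching nothing.
It also fails if it takes over 67 s, if anything falls off the work surface, if the arm or the gripper's body presses on something with over 40 N, if the wrist force passes 120 N, or if a joint passes its speed limit or range.

## Working session

There is one attempt and no reset: what is moved stays moved. The work goes in short steps, each a Python script; the robot and the scene stay as the last script left them, time stands still between calls to the robot, and variables do not carry over. Pictures are saved under pics/ and viewed, at most 10 in all, crops included, and the job is handed in when it is done.

```bash
mkdir -p pics && cat > h.py <<'E'
import numpy as np, cv2
from workcell import bot, hand, kinematics, get_obs, vision, hand_in
def snap(n,f=None):
    r=vision.read_camera(n)
    if f: cv2.imwrite('pics/'+f,r['frame'][:,:,::-1])
    return r
def ray(r,px):
    u=cv2.undistortPoints(np.array(px,float).reshape(-1,1,2),np.array(r['intrinsics']),np.array(r['dist'])).reshape(-1,2)
    V=np.array(r['view']);R=V[:3,:3];c=-R.T@V[:3,3]
    return c,np.c_[u,np.ones(len(u))]@R
def onplane(r,px,z):
    c,d=ray(r,px); return c+d*((z-c[2])/d[:,2])[:,None]
def proj(r,P):
    V=np.array(r['view'])
    return cv2.projectPoints(np.array(P,float).reshape(-1,1,3),cv2.Rodrigues(V[:3,:3])[0],V[:3,3],np.array(r['intrinsics']),np.array(r['dist']))[0].reshape(-1,2)
E
python3 - <<'E'
from h import *
for n in('top','side'):
    r=snap(n,n+'0.png');np.set_printoptions(precision=3,suppress=True);print(n,r['view'],r['intrinsics'],r['dist'])
o=get_obs();print(o['time_s'],o['orientation'],o['wrist_force'])
E
```

```text
top [[-0.014 -0.999 -0.033  0.018]
 [-0.996  0.017 -0.084  0.489]
 [ 0.085  0.032 -0.996  0.954]
 [ 0.     0.     0.     1.   ]] [[391.949   0.    264.142]
 [  0.    391.949 191.53 ]
 [  0.      0.      1.   ]] [0.024 0.    0.    0.    0.   ]
side [[ 0.969 -0.245 -0.007 -0.484]
 [-0.166 -0.638 -0.752  0.165]
 [ 0.18   0.73  -0.66   0.842]
 [ 0.     0.     0.     1.   ]] [[365.892   0.    252.483]
 [  0.    365.892 191.904]
 [  0.      0.      1.   ]] [-0.086  0.     0.     0.     0.   ]
0.1 [ 0.137  0.991 -0.001 -0.   ] [-0.318  0.379 -0.836]
```

View pics/top0.png

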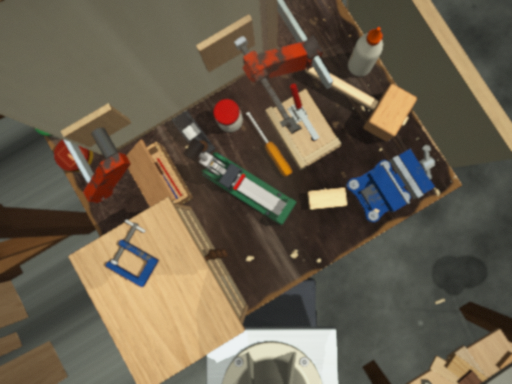

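View pics/side0.png

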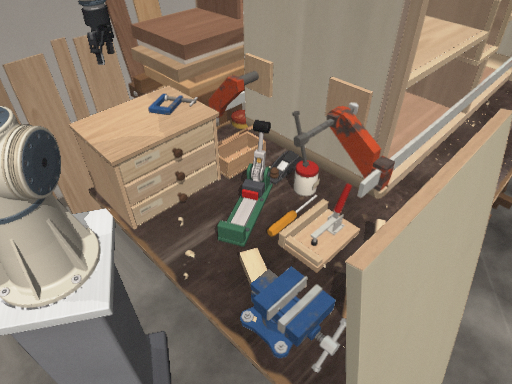

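The top view shows the clamp from about (205,160), the ratchet end, to (292,212), the fence end. The block is at (327,198). In the side view the knob is at (262,127) and the block at (253,263). Next I'll enlarge these areas.

```bash
python3 - <<'E'
from h import *
t=cv2.imread('pics/top0.png');s=cv2.imread('pics/side0.png')
a=cv2.resize(t[140:230,185:360],None,fx=4.5,fy=4.5,interpolation=cv2.INTER_CUBIC)
cv2.imwrite('pics/tc.png',a)
cv2.imwrite('pics/sc.png',cv2.resize(s[110:290,200:330],None,fx=3.3,fy=3.3,interpolation=cv2.INTER_CUBIC))
E
```

```text
(no output)
```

View pics/tc.png

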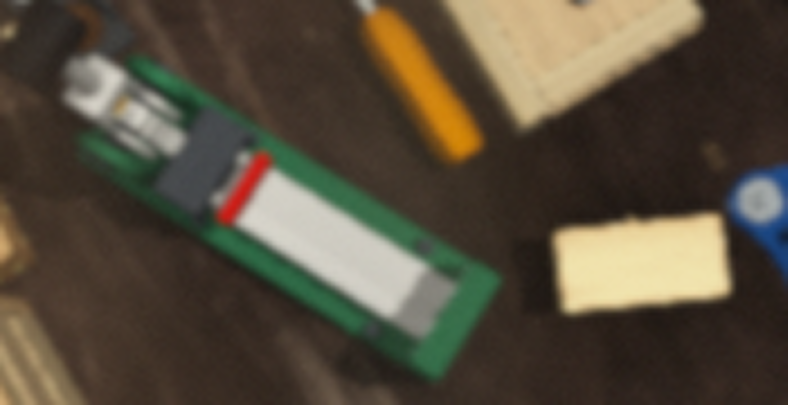

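View pics/sc.png

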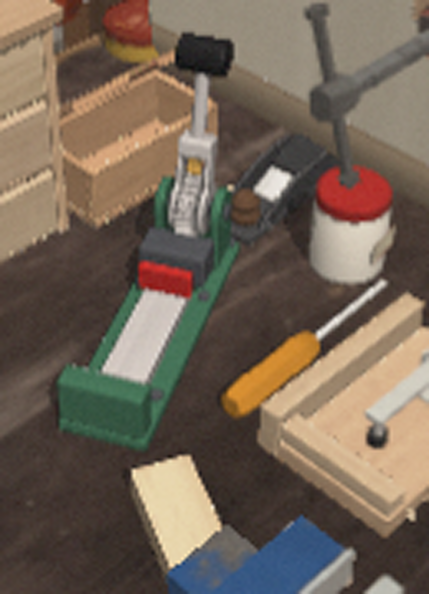

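The top crop shows the bed's fence end at about (440,310) crop, the fence's outer corners at (500,272) and (433,380), the pad at (245,188) and the block's centre at (642,263). In the side crop the knob is at (204,55). Next I'll compute positions from these.

```bash
python3 - <<'E'
from h import *
np.set_printoptions(precision=4,suppress=True)
T=snap('top');S=snap('side')
hs=cv2.cvtColor(T['frame'],cv2.COLOR_RGB2HSV)
def comp(m,seed):
    n,l,st,c=cv2.connectedComponentsWithStats(m.astype(np.uint8));return l==l[seed[1],seed[0]]
H,Sa,V=[hs[...,i].astype(int) for i in range(3)]
print('cam',ray(T,[(256,192)])[0],ray(S,[(256,192)])[0])
m=comp((V>140)&(Sa>50)&(H>12)&(H<35),(327,198))
print('block',m.sum()); ct,_=cv2.findContours(m.astype(np.uint8),0,1)
P=onplane(T,ct[0].reshape(-1,2),.027)[:,:2]
r=cv2.minAreaRect((P*1000).astype(np.float32));print(r)
m2=comp((V>120)&(Sa<60),(262,192));ys,xs=np.nonzero(m2);print('bed',m2.sum(),xs.min(),xs.max(),ys.min(),ys.max())
ct,_=cv2.findContours(m2.astype(np.uint8),0,1)
r=cv2.minAreaRect((onplane(T,ct[0].reshape(-1,2),.024)[:,:2]*1000).astype(np.float32));print(r,cv2.boxPoints(r))
m3=(H>55)&(H<90)&(Sa>70)&(V>40);m3=comp(m3,(285,210));print('green',m3.sum())
ct,_=cv2.findContours(m3.astype(np.uint8),0,1);ct=max(ct,key=len)
r=cv2.minAreaRect((onplane(T,ct.reshape(-1,2),.012)[:,:2]*1000).astype(np.float32));print(r,cv2.boxPoints(r))
m4=((H<6)|(H>174))&(Sa>150)&(V>100);m4=comp(m4,(239,182));ys,xs=np.nonzero(m4);print('red',m4.sum(),xs.mean(),ys.mean(),onplane(T,[(xs.mean(),ys.mean())],.05))
f=lambda u,o,k:np.array([o[0]+(u[0]+.5)/k-.5,o[1]+(u[1]+.5)/k-.5])
def tri(a,b):
    c1,d1=ray(T,[a]);c2,d2=ray(S,[b]);A=np.c_[d1[0],-d2[0]];s=np.linalg.lstsq(A,c2-c1,rcond=None)[0]
    p=c1+s[0]*d1[0];q=c2+s[1]*d2[0];return (p+q)/2,np.linalg.norm(p-q)
o1,o2=(185,140),(200,110)
# fence outer top corners; +y/-y unknown
print(tri(f((500,272),o1,4.5),f((153,397),o2,3.3)),tri(f((433,380),o1,4.5),f((62,373),o2,3.3)))
g=S['frame'][100:150,240:290].max(2)<45
k=comp(g,(22,27));ys,xs=np.nonzero(k);print('knob side',k.sum(),xs.mean()+240,ys.mean()+100,np.ptp(xs),np.ptp(ys))
E
```

```text
cam [ 0.4065 -0.0205  0.9919] [ 0.3454 -0.6284  0.6762]
block 691
((470.0643310546875, -144.1691436767578), (46.16170883178711, 91.32476806640625), 5.16129207611084)
bed 740 238 285 177 213
((477.88836669921875, 16.598731994628906), (121.46542358398438, 38.659645080566406), 56.960548400878906) [[428.5718 -23.7743]
 [460.98   -44.8522]
 [527.205   56.9717]
 [494.7967  78.0496]]
green 316
((445.9156799316406, -33.176979064941406), (42.314117431640625, 70.82427215576172), 56.8179931640625) [[404.6987 -31.503 ]
 [463.9741 -70.2652]
 [487.1326 -34.8509]
 [427.8572   3.9112]]
red 57 238.57894736842104 181.66666666666666 [[0.5117 0.0711 0.05  ]]
(array([ 0.4662, -0.0661,  0.055 ]), np.float64(0.003402334161929626)) (array([ 0.409 , -0.0294,  0.0572]), np.float64(0.0023267704449713013))
knob side 150 261.14 126.67333333333333 16 11
```

```bash
cat >> h.py <<'E'
from scipy.spatial.transform import Rotation as Rn
A=np.deg2rad(57.0);ex=np.array([np.cos(A),np.sin(A),0]);ey=np.array([-ex[1],ex[0],0])
foot=np.array([.445,-.034,0]);O=foot+.095*ex
def W(x,y,z): return O+x*ex+y*ey+np.array([0,0,z])
def down(psi):
    y=np.array([np.cos(psi),np.sin(psi),0]);z=np.array([0,0,-1.]);return Rn.from_matrix(np.c_[np.cross(y,z),y,z]).as_quat()
def loc(p): d=np.asarray(p)-O;return np.array([d@ex,d@ey,d[2]])
E
python3 - <<'E'
from h import *
np.set_printoptions(precision=4,suppress=True)
S=snap('side');c,d=ray(S,[(261.1,126.7)]);s=-((c-O)@ey)/(d[0]@ey);p=loc(c+s*d[0])
print(p,np.hypot(p[0]-.098,p[2]-.062),np.arctan2(p[0]-.098,p[2]-.062)+.525)
T=snap('top');print(proj(T,[c+s*d[0]]))
# overlay check
for r,n in((T,'top'),(S,'side')):
    im=r['frame'][:,:,::-1].copy();im=cv2.resize(im,None,fx=4,fy=4,interpolation=cv2.INTER_CUBIC)
    def L(pts,col):
        q=((proj(r,[W(*a) for a in pts])+.5)*4-.5);cv2.polylines(im,[np.int32(q)],True,col,1)
    L([(-.115,-.035,.012),(.125,-.035,.012),(.125,.035,.012),(-.115,.035,.012)],(0,255,255))
    L([(-.095,-.033,.054),(-.095,.033,.054),(-.095,.033,.024),(-.095,-.033,.024)],(255,0,255))
    L([(.098,-.028,.062),(.098,.028,.062)],(255,255,0));L([p+[0,-.02,0],p+[0,.02,0]],(0,0,255))
    b=np.array([.470,-.144,.027]);u=np.deg2rad(5.16);e1=np.array([np.cos(u),np.sin(u),0]);e2=np.array([-e1[1],e1[0],0])
    q=(proj(r,[b+i*.022*e1+j*.045*e2 for i,j in((1,1),(1,-1),(-1,-1),(-1,1))])+.5)*4-.5;cv2.polylines(im,[np.int32(q)],True,(255,0,0),1)
    im=im[540:920,740:1440] if n=='top' else im[440:1120,840:1200]
    cv2.imwrite(f'pics/ov_{n}.png',im)
a,b=cv2.imread('pics/ov_top.png'),cv2.imread('pics/ov_side.png')
b=cv2.resize(b,None,fx=.8,fy=.8);a=cv2.resize(a,None,fx=.72,fy=.72)
c=np.zeros((600,800,3),np.uint8);c[:a.shape[0],:a.shape[1]]=a;c[:b.shape[0],800-b.shape[1]:]=b;cv2.imwrite('pics/ov.png',c)
E
```

```text
[0.1145 0.     0.1934] 0.1324067262400286 0.6502707050903875
[[197.6196 151.9514]]
```

View pics/ov.png

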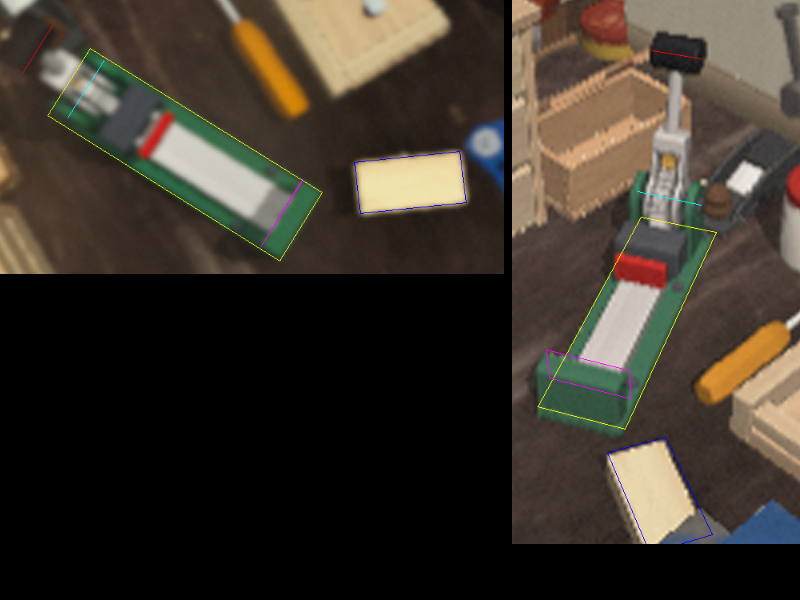

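The overlay agrees with both views to about 2 mm: the fence foot and fence-top line match, the block outline fits, and the knob is at lever angle about 0.65. I'll pick up the block now.

```bash
python3 - <<'E'
from h import *
np.set_printoptions(precision=4,suppress=True)
q=down(np.deg2rad(5.16));b=np.array([.470,-.143,0])
o=get_obs();bot.servo_line(np.array(o['position'])+[0,0,.08],velocity=.25)
bot.reach(b+[0,0,.30],q);bot.servo_line(b+[0,0,.06],velocity=.25)
o=get_obs();print(o['wrist_force'])
bot.servo_line(b+[0,0,.020],velocity=.1);print(get_obs()['wrist_force'],get_obs()['position'],bot.tcp_to_tips)
hand.move_gripper(.03,40);o=get_obs();print(o['gripper_width'],o['grip_force'],o['wrist_force'])
bot.servo_line(b+[0,0,.12],velocity=.2);o=get_obs();print(o['gripper_width'],o['wrist_force'],o['time_s'])
p=W(-.046,0,.12);q2=down(A-np.pi/2);bot.reach(p,q2)
bot.servo_line(W(-.046,0,.085),velocity=.15)
snap('top','hold_t.png');snap('side','hold_s.png');print(get_obs()['time_s'])
a=cv2.imread('pics/hold_t.png')[130:260,180:380];c=cv2.imread('pics/hold_s.png')[90:290,190:340]
a=cv2.resize(a,(400*1,260));c=cv2.resize(c,None,fx=2.6,fy=2.6);z=np.zeros((520,800,3),np.uint8);z[:260,:400]=a;z[:c.shape[0],400:400+c.shape[1]]=c
cv2.imwrite('pics/hold.png',z)
E
```

```text
[-0.7542 -0.2837 -0.4161]
[0.2498 0.7104 0.0306] [ 0.4702 -0.1431  0.0203] 0.017
0.043324607074188476 40.748162269592285 [-0.0821 -0.1098  5.9928]
0.04355214411970186 [-0.0507 -0.0473 -0.9677] 6.3667
7.775
```

View pics/hold.png

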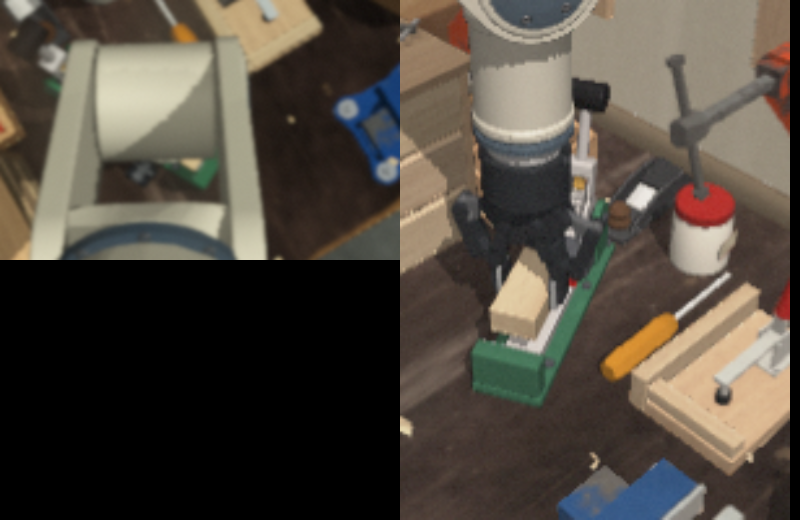

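The side view shows the block held squarely over the bed. Its fence end is at about (515,320), just behind the fence. I'll lower it in steps until it makes contact, then release and check.

```bash
python3 - <<'E'
from h import *
np.set_printoptions(precision=4,suppress=True)
S=snap('side');print((proj(S,[W(-.091,.022,.092),W(-.091,-.022,.092)])-[190,90])*2.6+[400,0])
f0=get_obs()['wrist_force'][2]
bot.servo_line(W(-.046,0,.050),velocity=.1)
for z in np.arange(.048,.0385,-.001):
    bot.servo_line(W(-.046,0,z),velocity=.03);f=get_obs()['wrist_force'];
    if f[2]-f0>3: break
print(z,f)
hand.move_gripper(.06);bot.dwell(.1);print(get_obs()['wrist_force'])
bot.servo_line(W(-.046,0,.12),velocity=.2);bot.servo_line(W(-.046,0,.24),velocity=.3)
# move to beyond the lever, above knob
th=.65-.525;k=np.array([.098+.13*np.sin(th),0,.062+.13*np.cos(th)])
bot.reach(W(k[0],0,k[2]+.07),down(A-np.pi/2))
snap('top','pl_t.png');snap('side','pl_s.png');print(get_obs()['time_s'])
a=cv2.imread('pics/pl_t.png')[130:260,180:380];c=cv2.imread('pics/pl_s.png')[90:290,190:340]
a=cv2.resize(a,(400*1,260));c=cv2.resize(c,None,fx=2.6,fy=2.6);z=np.zeros((520,800,3),np.uint8);z[:260,:400]=a;z[:c.shape[0],400:400+c.shape[1]]=c
cv2.imwrite('pics/pl.png',z)
E
```

```text
[[489.6335 305.4741]
 [536.1241 316.4496]]
0.044 [-2.8638  1.0042 10.424 ]
[ 0.4354  0.3408 -0.4871]
11.8583
```

View pics/pl.png

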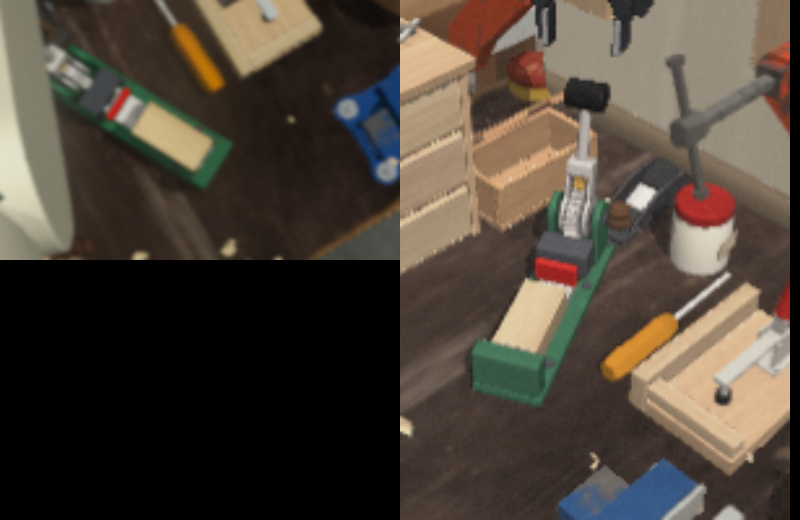

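The block lies lengthwise on the bed between the fence and the pad, at about (170,138) in the top crop. The fingers straddle the knob, which is at (587,95) in the side crop. I'll grip the knob and start stroking.

```bash
cat >> h.py <<'E'
def K(l,dz=-.002):
    t=l-.525;return W(.098+.13*np.sin(t),0,.062+.13*np.cos(t)+dz)
def stroke(a,b,v=.12,lim=22,n=8):
    s=np.sign(b-a);log=[]
    for l in np.linspace(a,b,n+1)[1:]:
        bot.servo_line(K(l),velocity=v);f=np.array(get_obs()['wrist_force']);t=l-.525
        ft=f@(ex*np.cos(t)-np.array([0,0,np.sin(t)]));log.append((round(float(l),2),round(float(ft),1),round(float(np.linalg.norm(f)),1)))
        if -s*ft>lim: break
    print(log);return l
def pic(f):
    T=snap('top');S=snap('side')
    a=cv2.resize(T['frame'][150:230,185:310],None,fx=3.2,fy=3.2,interpolation=cv2.INTER_CUBIC);c=cv2.resize(S['frame'][110:250,190:310],None,fx=3.3,fy=3.3,interpolation=cv2.INTER_CUBIC)
    z=np.zeros((470,800,3),np.uint8);z[:256,:400]=a;z[:c.shape[0],400:400+c.shape[1]]=c;cv2.imwrite('pics/'+f,z[:,:,::-1])
E
python3 - <<'E'
from h import *
np.set_printoptions(precision=3,suppress=True)
bot.servo_line(K(.65),velocity=.1);print(get_obs()['wrist_force'])
hand.move_gripper(.02,40);o=get_obs();print(o['gripper_width'],o['grip_force'],o['wrist_force'])
l=stroke(.65,.03);l=stroke(l,1.02)
print(l,get_obs()['gripper_width'],get_obs()['time_s']);pic('s1.png')
E
```

```text
[ 0.033 -0.502  0.641]
0.0391822331426512 40.692320466041565 [-3.76   3.9    4.879]
[(0.57, 2.3, 8.0), (0.49, 1.6, 7.5), (0.42, 0.8, 8.3), (0.34, 1.4, 9.0), (0.26, 0.6, 8.9), (0.19, 1.5, 8.4), (0.11, 1.2, 8.4), (0.03, 0.5, 8.2)]
[(0.15, -4.0, 7.0), (0.28, -4.4, 6.5), (0.4, -6.6, 7.1), (0.53, -5.8, 6.0), (0.65, -5.5, 5.6), (0.77, -4.0, 4.4), (0.9, -4.7, 5.1), (1.02, -4.2, 4.6)]
1.02 0.039365254254209586 17.3083
```

View pics/s1.png

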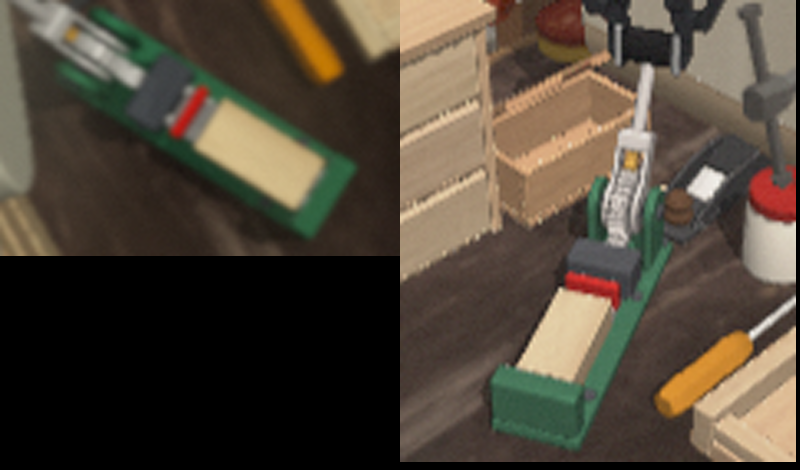

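After one stroke the jaw has advanced by about a stroke. The pad, at (188,112), is close to the block, and the lever is still gripped. I'll do stroke two, then three, measuring the red pad's position each time.

```bash
cat >> h.py <<'E'
def redx():
    T=snap('top');h=cv2.cvtColor(T['frame'],cv2.COLOR_RGB2HSV).astype(int)
    m=((h[...,0]<6)|(h[...,0]>174))&(h[...,1]>130)&(h[...,2]>90);m[:150]=0;m[230:]=0;m[:,:200]=0;m[:,310:]=0
    ys,xs=np.nonzero(m);print('red',m.sum(),loc(onplane(T,[(xs.mean(),ys.mean())],.05)[0]).round(4) if m.sum() else None)
    # dark jaw: profile along centre line y=+-.012 at z=.055
    X=np.arange(-.05,.09,.002);g=cv2.cvtColor(T['frame'],cv2.COLOR_RGB2GRAY).astype(np.float32)
    p=np.mean([cv2.remap(g,*(proj(T,[W(x,y,.055) for x in X]).astype(np.float32).T.reshape(2,-1,1)),cv2.INTER_LINEAR)[:,0] for y in(-.015,-.008,0,.008,.015)],0)
    print(' '.join(f'{int(x*1000)}:{int(v)}' for x,v in zip(X,p)))
E
python3 - <<'E'
from h import *
redx()
for i in (2,3):
    l=stroke(1.02,.03,.15);l=stroke(.03,1.02);redx()
    print(i,l,get_obs()['gripper_width'],get_obs()['time_s'])
pic('s3.png')
E
```

```text
red 68 [0.0149 0.0024 0.05  ]
-50:184 -48:184 -46:184 -44:184 -41:185 -39:185 -37:185 -35:186 -33:186 -31:186 -29:186 -27:186 -25:186 -23:186 -21:186 -19:186 -17:187 -15:186 -13:186 -11:186 -9:186 -7:184 -5:179 -3:164 -1:143 0:126 2:118 4:116 6:110 8:96 10:82 12:74 14:74 16:80 18:90 20:101 22:107 24:101 26:85 28:68 30:64 32:65 34:66 36:65 38:65 40:65 42:66 44:68 46:69 48:69 50:69 52:68 54:67 56:68 58:76 60:86 62:97 64:104 66:106 68:106 70:104 72:100 74:99 76:99 78:100 80:104 82:107 84:110 86:113 88:119
[(0.9, -0.2, 4.8), (0.77, -0.2, 5.9), (0.65, -0.8, 5.9), (0.53, -0.3, 6.1), (0.4, -0.1, 7.3), (0.28, 1.2, 8.4), (0.15, 0.3, 9.2), (0.03, 0.0, 8.5)]
[(0.15, -0.6, 7.3), (0.28, -4.8, 7.2), (0.4, -6.7, 7.8), (0.53, -6.8, 8.0), (0.65, -5.8, 7.1), (0.77, -4.7, 6.2), (0.9, -4.1, 5.6), (1.02, -4.1, 6.6)]
red 46 [0.0028 0.001  0.05  ]
-50:184 -48:183 -46:184 -44:184 -41:185 -39:185 -37:186 -35:186 -33:185 -31:185 -29:186 -27:186 -25:186 -23:186 -21:186 -19:186 -17:186 -15:186 -13:186 -11:186 -9:185 -7:184 -5:176 -3:156 -1:126 0:98 2:84 4:87 6:96 8:103 10:99 12:85 14:69 16:64 18:65 20:66 22:65 
[... 404 characters left out ...]
.15, -0.4, 9.1), (0.28, -5.5, 8.0), (0.4, -6.6, 8.5), (0.53, -7.2, 8.3), (0.65, -6.9, 8.5), (0.77, -6.5, 8.1), (0.9, -6.8, 8.2), (1.02, -6.0, 8.0)]
red 33 [-0.0001  0.0006  0.05  ]
-50:184 -48:184 -46:184 -44:185 -41:185 -39:185 -37:185 -35:186 -33:185 -31:186 -29:186 -27:186 -25:186 -23:186 -21:186 -19:186 -17:186 -15:186 -13:186 -11:185 -9:183 -7:175 -5:154 -3:123 -1:93 0:76 2:69 4:68 6:67 8:66 10:65 12:66 14:65 16:66 18:67 20:67 22:66 24:65 26:65 28:71 30:86 32:107 34:125 36:132 38:129 40:120 42:110 44:107 46:110 48:111 50:113 52:114 54:113 56:112 58:111 60:111 62:110 64:110 66:110 68:109 70:107 72:102 74:99 76:98 78:100 80:104 82:108 84:111 86:114 88:119
3 1.02 0.03919700897824862 26.225
```

View pics/s3.png

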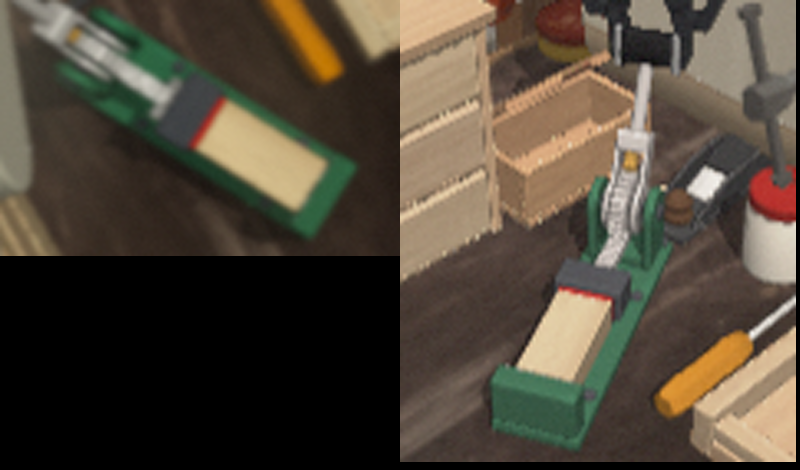

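After three strokes the jaw has travelled about 43 mm, with its rear edge going from 74 to 30 mm. Only a thin red line shows at (208,122), so the pad is well past half-way and the block is pressed to the fence. I'll release the lever and check once from clear.

```bash
python3 - <<'E'
from h import *
hand.move_gripper(.065);p=np.array(get_obs()['position'])
bot.servo_line(p+[0,0,.09],velocity=.15);bot.dwell(.5)
print(get_obs()['wrist_force'],get_obs()['time_s'])
T=snap('top');S=snap('side')
a=cv2.resize(T['frame'][165:225,220:300],None,fx=5,fy=5,interpolation=cv2.INTER_CUBIC);c=cv2.resize(S['frame'][110:250,210:290],None,fx=4.2,fy=4.2,interpolation=cv2.INTER_CUBIC)
z=np.zeros((588,800,3),np.uint8);z[:300,:400]=a;z[:588,400:736]=c;cv2.imwrite('pics/fin.png',z[:,:,::-1])
E
```

```text
[-0.33827101  0.09094212 -0.35200191] 27.9417
```

View pics/fin.png

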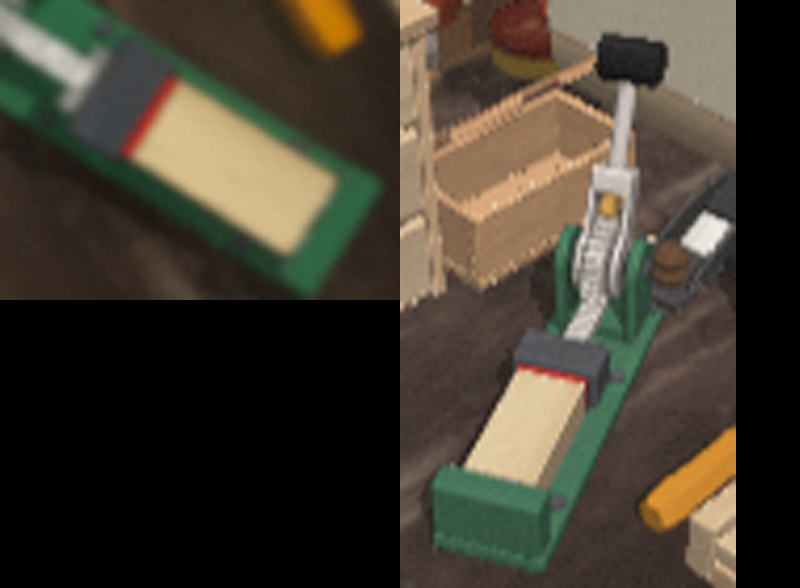

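The final picture shows the block flush against the fence at (315,215). Only a thin red pad strip shows at (150,118), and the gripper is clear of the knob. I'll hand in now.

```bash
python3 -c "
from h import *
print(hand_in())"
```

```text
the job is handed in; nothing more can be done
None
```

The job is handed in: the oak block is held against the fence, the red pad is an estimated 12–14 mm of its 16 mm into the jaw after three lever strokes, and the lever is released, at about 28 s of the 67 s allowed.

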